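Clear a snapped clamp strip out of the slotted bench rail

ROBOT

A 6-joint arm with a two-finger parallel gripper is mounted at the origin on a cart in front of the work surface, level with it; the furniture and walls round the work are solid. World frame = base frame: x ahead of the robot, y to its left, z up, the work surface at z = 0. Lengths are in mm, angles in rad, forces in N, time in s.
With the tool pointing down it reaches from about 250 to 800 mm from the base axis. Payload 3.9 kg.
Tool frame: the origin (TCP) lies midway between the tips of the shut fingers; the grasp point (between the pads) lies 19 mm behind it (env.tcp_to_grasp is the distance from the TCP to the grasp point, in mm); x points along the fingers, y is the direction in which the jaws open and shut, and the axes are right-handed (so a half turn about x gives the same grasp; the last joint's range is limited). The gripper opens to 85 mm and grips with 20 to 120 N. Pads are 22 mm wide; open, the fingers measure 114 mm over their backs; the gripper's body (76 mm by 85 mm) begins 54 mm behind the grasp point. The pads swing forward as they close: fully open they stand 13 mm farther back than shut.
Start: joints at [-1.319, 0.26, -0.138, 1.173, 0, 1.571], TCP at [130.798, -508.436, 231.304] pointing down, gripper open.
Joint ranges: [-2.78, 2.78], [-0.83, 1.72], [-1.28, 1.37], [-1.9, 2.12], [-1.57, 1.48], [-3.14, 3.14]. Speed limits (rad/s): [2.57, 2.57, 3.14, 3.14, 3.14, 3.14].

INTERFACE

Orientations are given as a 3x3 rotation matrix whose columns are the frame's x, y, z axes.
In Python, from rig import env, claw, solver, viewer, ticket gives the robot as it stands. The module is installed in compiled form; this text tells all that it offers. Calls block until the motion is done:
- env.movep(position, orientation): joint-space move of the TCP to a pose.
- env.servo_line(position, ori=None, speed=150): straight line of the TCP; ori=None keeps the orientation; speed is the mean speed in mm/s.
- env.set_joints(angles): joint-space move.
- claw.set_gripper(opening, effort=None): opening from 0.0 (shut) to 1.0 (fully open); effort is the grip in N (None keeps the last); returns when the fingers have stopped.
- env.pause(seconds).
- solver.solve_ik(position, orientation): joint angles nearest the present ones, or None.
- env.get_state(): the state.
- viewer.snapshot(name): name is "scene" or "top" or "wrist"; returns the picture (400x640x3 uint8, red, green, blue); there is no depth.
- viewer.camera_params(name): a dict with "intrinsics" (3x3 intrinsics, pixels), "T" (4x4, takes a point from camera to world coordinates); the wrist camera has in their place "hand_eye" (4x4, takes a point from camera to tool coordinates, whose origin is the TCP and whose axes are the tool frame's). Camera axes: x right, y up, looking along -z (the intrinsics and any distortion apply to the point x, -y, -z); pixel columns grow to the right and rows downward; lengths in mm; the calibration is good to about 2 mm. A picture is of the moment at which its call begins: read the wrist's pose just before it. camera_params takes no time and is no camera call.
A pose or a line that the arm cannot do raises env.Unreachable and nothing moves.
- ticket.job_done(): hands the job in, once; it reports no verdict.
The state is a dict: "time_s": time; "qpos": joint angles; "qvel": joint speeds; "tau": joint torques, N m; "position": TCP position; "ee_rot": TCP orientation; "force": force on the tool from outside, world axes, zero at the start; "wrist_torque": the same for the moment, N m; "width": opening from 0.0 (shut) to 1.0 (fully open).
Only numpy, scipy, OpenCV 4.12 (cv2) and the standard library are available. Lean on these libraries where they do the work, as an engineer would, in place of code of your own. Each camera call takes 0.05 s, during which the arm holds its last target.

TASK

A snapped-off clamp strip is stuck in the slot of the raised bench rail. Lower the foot of the slot scraper through the wide window at the rail's closed end, push the scraper along the slot so that it drives the strip out of the open end and into the metal tray, then take the scraper out and stand it upright on the bench again. The strip is sharp, so keep the gripper off it, and leave the other things on the bench where they are.

Things in the scene. Friction and masses are not known exactly. Their poses are not given: they have to be found in the camera images.
- rail: Fixed aluminium T-slot rail, 260 mm long, 64 wide, 55 high, on two dark feet. Origin: on the bench under its centre; x runs along the slot to the OPEN end (x = +130 mm), z up. Slot floor at z = 34; channel 36 wide, 13.5 high (z 34 to 47.5) under two lips (z 47.5 to 55) that leave a mouth 18 wide from x = -30 to x = +130.
- rail_window (a point): Centre of the loading window, on the slot floor (rail x = -75, z = 34 mm). Here, from rail x = -120 to -30 mm, the lips are missing, so the slot is open from above, 90 mm long and 36 wide; the lips start with an 18 mm lead-in, bevelled underneath. A wall and a steel end plate close the slot behind it, from x = -120 to -135 mm. Axes as the rail's.
- rail_mouth (a point): Middle of the slot floor at the rail's open end (rail x = +130, z = 34 mm); axes as the rail's, x points out of the slot.
- clamp_strip: Broken clamp strip of dark steel in the slot: plate 70 mm long (x), 30 wide, 8 thick, with a rib on top, 10 wide and 18 high in all (3 below the rail's top); 0.16 kg. Origin: centre of its underside, 20 to 80 mm past the rail's centre towards the open end. Small spring leaves press under the lips: it stays put and takes about 3 to 7 N to push.
- scraper: Slot scraper, 74 mm high, 0.25 kg, standing on its foot: steel foot 76 long (x), 28 wide (y), 8 thick; stem 76 long, 10 wide up to z = 28; grey grip 80 long (x), 24 wide (y), z = 28 to 74. Origin: centre of the foot's underside, z up; both ends alike. In the slot the foot has 4 mm play each side, 5.5 in height; the grip's underside is then 7 above the rail's top.
- tray: Shallow stainless tray, 140 x 120 mm, walls 21 high and 3 thick, floor 3 thick, fixed on the bench under and beyond the rail's open end; it starts about 25 mm under the rail. Origin: centre of its underside; x along the 140 side, away from the rail.
- carriage: Bystander: aluminium saddle block 70 x 64 x 20 mm with a dark upright tube, 75 high in all. Origin: centre of its underside.
- screwdriver: Bystander: small screwdriver, 170 mm long, lying. Origin: centre of its underside.
Mind the look-alikes: they are no part of the job. Leave any orange look-alike of the clamp_strip alone.

How it is judged (in metres and radians):
On the way, in this order (a step that is already met when the one before it is completed fails the run):
1. the scraper's foot stands in the slot, in the window behind the strip (z of scraper in the frame of rail between 0.03 and 0.04 m and x of scraper in the frame of rail between -0.1 and -0.02 m and y of scraper in the frame of rail between -0.01 and 0.01 m), for 0.1 s.
2. the strip has dropped out of the open end while the scraper's foot is at that end of the slot (z of clamp_strip in the frame of rail below 0.03 m and x of clamp_strip in the frame of rail above 0.12 m and x of scraper in the frame of rail above 0.05 m and z of scraper in the frame of rail below 0.045 m and y of scraper in the frame of rail between -0.012 and 0.012 m), for 0.04 s.
At the end, for the whole second after the job is handed in: the strip lies at rest in the tray (its centre within the 140 x 120 mm tray, under 32 mm high); the scraper stands upright (within 0.12 rad) and at rest on the bench top, outside the tray (x of clamp_strip in the frame of tray between -0.07 and 0.07 m and y of clamp_strip in the frame of tray between -0.06 and 0.06 m and height (world z) of clamp_strip below 0.032 m and linear speed of each of clamp_strip, scraper below 0.03 m/s and angle between scraper's own z axis and vertical below 0.12 rad and height (world z) of scraper between -0.006 and 0.006 m and horizontal distance between scraper and tray above 0.09 m); the robot touches nothing.
It fails at once if the gripper touches the sharp strip (over 1 N) (contact force between the fingers and clamp_strip above 1 N).
It fails at once if a bystander is shifted by more than 30 mm (distance of any of carriage, screwdriver from where it was at the start of the episode above 0.03 m).
It also fails if it takes over 64 s, if anything falls off the work surface, if the arm or the gripper's body presses on something with over 40 N, if the wrist force passes 120 N, or if a joint passes its speed limit or range.

## Working session

There is one attempt and no reset: what is moved stays moved. The work goes in short steps, each a Python script; the robot and the scene stay as the last script left them, time stands still between calls to the robot, and variables do not carry over. Pictures are saved under pics/ and viewed, and the job is handed in when it is done.

```bash
mkdir -p pics
cat > snap.py <<'E'
import cv2,sys
from rig import env,claw,solver,viewer,ticket
import numpy as np
for n in sys.argv[2:]:
    im=viewer.snapshot(n); cv2.imwrite(f'pics/{sys.argv[1]}_{n}.png',im[:,:,::-1])
    p=viewer.camera_params(n); print(n,{k:np.round(np.array(v),3).tolist() for k,v in p.items()})
print(env.get_state()['time_s'])
E
python3 snap.py a scene top wrist
```

```text
scene {'intrinsics': [[433.119, 0.0, 319.085], [0.0, 433.119, 206.754], [0.0, 0.0, 1.0]], 'T': [[-0.891, 0.333, -0.309, 313.006], [-0.454, -0.628, 0.633, 142.788], [0.017, 0.704, 0.71, 672.075], [0.0, 0.0, 0.0, 1.0]]}
top {'intrinsics': [[364.995, 0.0, 322.17], [0.0, 364.995, 199.944], [0.0, 0.0, 1.0]], 'T': [[0.008, 0.981, -0.196, 387.509], [-1.0, 0.003, -0.03, -407.218], [-0.029, 0.196, 0.98, 887.758], [0.0, 0.0, 0.0, 1.0]]}
wrist {'intrinsics': [[341.137, 0.0, 320.053], [0.0, 341.137, 197.987], [0.0, 0.0, 1.0]], 'hand_eye': [[0.001, 0.292, -0.957, -141.671], [1.0, -0.0, 0.001, 0.329], [0.0, -0.957, -0.292, -75.849], [0.0, 0.0, 0.0, 1.0]]}
0.15
```

View pics/a_scene.png

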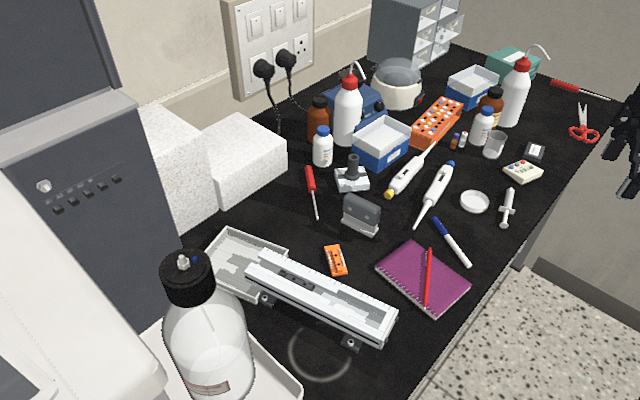

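View pics/a_top.png

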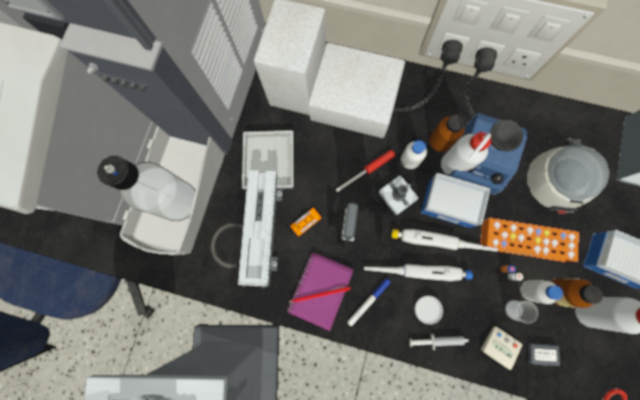

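View pics/a_wrist.png

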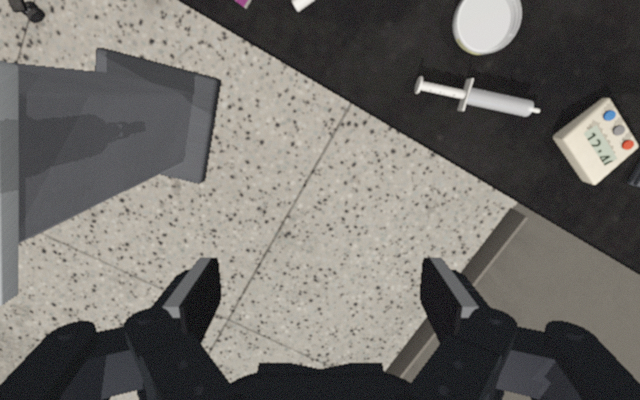

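Candidates:
- **Scraper:** the grey block at scene (361,215) / top (350,222) fits. The others are the carriage, with its tube, at top (398,195) and the orange strip look-alike at top (306,221).
- **Strip:** the dark piece in the slot. 
- **Rail:** top (258,228), with the tray at its upper end.

I'll check these in close crops.

```bash
cat > h.py <<'E'
import cv2,numpy as np
from rig import env,claw,solver,viewer,ticket
def ray(n,u,v,pose=None):
    p=viewer.camera_params(n);K=np.array(p['intrinsics'])
    d=np.linalg.inv(K)@[u,v,1]; d=np.array([d[0],-d[1],-d[2]])
    if n=='wrist':
        T=np.eye(4);T[:3,:3]=pose[1];T[:3,3]=pose[0];T=T@np.array(p['hand_eye'])
    else: T=np.array(p['T'])
    return T[:3,3],T[:3,:3]@d
def onz(n,u,v,z,pose=None):
    o,d=ray(n,u,v,pose);return o+d*(z-o[2])/d[2]
def proj(n,P,pose=None):
    p=viewer.camera_params(n);K=np.array(p['intrinsics'])
    if n=='wrist':
        T=np.eye(4);T[:3,:3]=pose[1];T[:3,3]=pose[0];T=T@np.array(p['hand_eye'])
    else: T=np.array(p['T'])
    c=T[:3,:3].T@(np.array(P)-T[:3,3]);q=K@[c[0],-c[1],-c[2]];return q[:2]/q[2]
def tri(a,b):
    (o1,d1),(o2,d2)=a,b
    A=np.stack([d1,-d2],1);s=np.linalg.lstsq(A,o2-o1,rcond=None)[0]
    p,q=o1+d1*s[0],o2+d2*s[1];return (p+q)/2,np.linalg.norm(p-q)
E
python3 - <<'E'
import cv2
a=cv2.imread('pics/a_top.png')[120:300,220:420];cv2.imwrite('pics/a_top_c.png',cv2.resize(a,None,fx=3,fy=3,interpolation=cv2.INTER_CUBIC))
a=cv2.imread('pics/a_scene.png')[140:360,190:410];cv2.imwrite('pics/a_scene_c.png',cv2.resize(a,None,fx=2.6,fy=2.6,interpolation=cv2.INTER_CUBIC))
E
```

```text
(no output)
```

View pics/a_top_c.png

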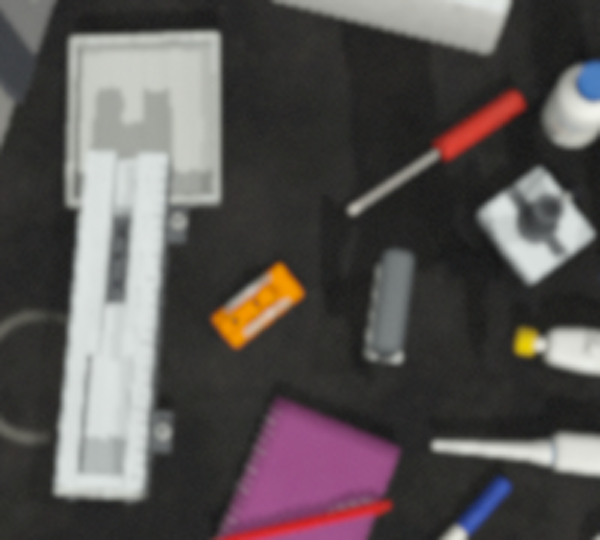

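View pics/a_scene_c.png

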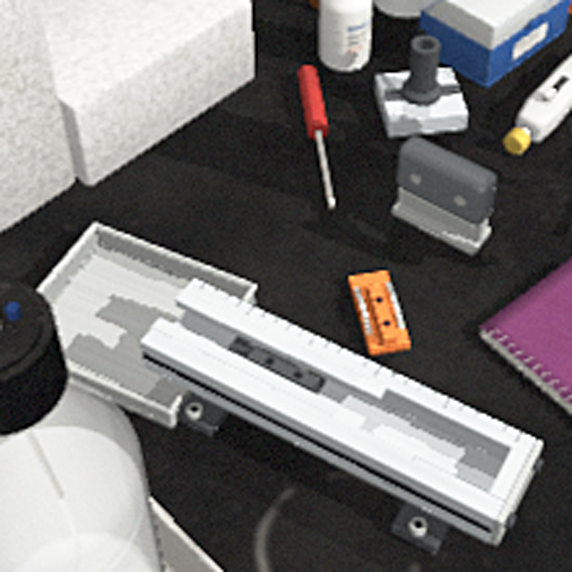

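Run:
```python
from h import *
T=lambda x,y:(220+x/3,120+y/3); S=lambda x,y:(190+x/2.6,140+y/2.6)
for nm,t in dict(oL=(88,152),oR=(167,154),cR=(147,495),cL=(55,492),w_end=(103,472),w0=(106,352),strip_o=(122,215),strip_c=(116,302)).items(): print('top',nm,onz('top',*T(*t),55).round())
for nm,t in dict(oR=(190,283),oL=(143,337),cR=(542,440),cL=(497,525)).items(): print('scene',nm,onz('scene',*S(*t),55).round())
for nm,t in dict(gt1=(398,252),gt2=(385,345)).items(): print('scr top',onz('top',*T(*t),74).round())
for nm,t in dict(a=(405,142),b=(493,183)).items(): print('scr scene',onz('scene',*S(*t),74).round())
for nm,t in dict(f1=(393,212),f2=(472,251),f3=(492,233)).items(): print('scr foot scene',onz('scene',*S(*t),2).round())
for t in [(70,35),(220,33),(220,203),(67,203)]: print('tray',onz('top',*T(*t),21).round())
```

```text
top oL [ 625. -208.   55.]
top oR [ 623. -271.   55.]
top cR [ 360. -265.   55.]
top cL [ 362. -196.   55.]
top w_end [ 377. -231.   55.]
top w0 [ 466. -229.   55.]
top strip_o [ 574. -237.   55.]
top strip_c [ 505. -235.   55.]
scene oR [ 623. -263.   55.]
scene oL [ 626. -209.   55.]
scene cR [ 360. -258.   55.]
scene cL [ 365. -191.   55.]
scr top [ 541. -452.   74.]
scr top [ 471. -442.   74.]
scr scene [ 541. -446.   74.]
scr scene [ 465. -436.   74.]
scr foot scene [ 543. -437.    2.]
scr foot scene [ 471. -428.    2.]
scr foot scene [ 464. -453.    2.]
tray [ 737. -180.   21.]
tray [ 738. -307.   21.]
tray [ 592. -310.   21.]
tray [ 591. -185.   21.]
```

Run:
```python
from h import *
s=env.get_state();print(s['ee_rot'],s['width'])
def R(yaw,sg=1):
    x=np.array([0,0,-1.]);y=sg*np.array([-np.sin(yaw),np.cos(yaw),0]);return np.stack([x,y,np.cross(x,y)],1)
for P in [(504,-444,180),(504,-444,31),(420,-230,200),(420,-230,70),(610,-238,66),(504,-444,250)]:
    for sg in (1,-1):
        q=solver.solve_ik(P,R(-.05,sg));print(P,sg,None if q is None else np.round(q,2))
```

```text
[[-3.62802576e-04  2.49126025e-01 -9.68471007e-01]
 [ 1.50948417e-03 -9.68469831e-01 -2.49126288e-01]
 [-9.99998795e-01 -1.55227531e-03 -2.46884407e-05]] 1.0001832191143074
(504, -444, 180) 1 [-0.72  0.54  0.16  1.2   0.   -0.67]
(504, -444, 180) -1 [-0.72  0.54  0.16  1.2   0.    2.47]
(504, -444, 31) 1 [-0.72  0.64 -0.06  0.87  0.   -0.67]
(504, -444, 31) -1 [-0.72  0.64 -0.06  0.87  0.    2.47]
(420, -230, 200) 1 [-0.5   0.2  -0.31  1.07  0.   -0.45]
(420, -230, 200) -1 [-0.5   0.2  -0.31  1.07  0.    2.69]
(420, -230, 70) 1 [-0.5   0.31 -0.52  0.73  0.   -0.45]
(420, -230, 70) -1 [-0.5   0.31 -0.52  0.73  0.    2.69]
(610, -238, 66) 1 [-0.37  0.58 -0.07  0.92  0.   -0.32]
(610, -238, 66) -1 [-0.37  0.58 -0.07  0.92  0.    2.82]
(504, -444, 250) 1 [-0.72  0.52  0.31  1.37  0.   -0.67]
(504, -444, 250) -1 [-0.72  0.52  0.31  1.37  0.    2.47]
```

```bash
cat >> h.py <<'E'
def R(yaw,sg=1):
    x=np.array([0,0,-1.]);y=sg*np.array([-np.sin(yaw),np.cos(yaw),0]);return np.stack([x,y,np.cross(x,y)],1)
def wsnap(name):
    s=env.get_state();im=viewer.snapshot('wrist');cv2.imwrite(f'pics/{name}.png',im[:,:,::-1])
    np.savez(f'pics/{name}.npz',p=s['position'],R=s['ee_rot']);return im
def lp(name):
    d=np.load(f'pics/{name}.npz');return d['p'],d['R']
E
python3 - <<'E'
from h import *
env.movep([480,-340,250],R(-.05)); env.pause(.2); wsnap('w1'); print(env.get_state()['time_s'])
a=cv2.imread('pics/w1.png');cv2.imwrite('pics/w1b.png',cv2.resize(a,(800,500),interpolation=cv2.INTER_CUBIC))
E
```

```text
2.25
```

View pics/w1b.png

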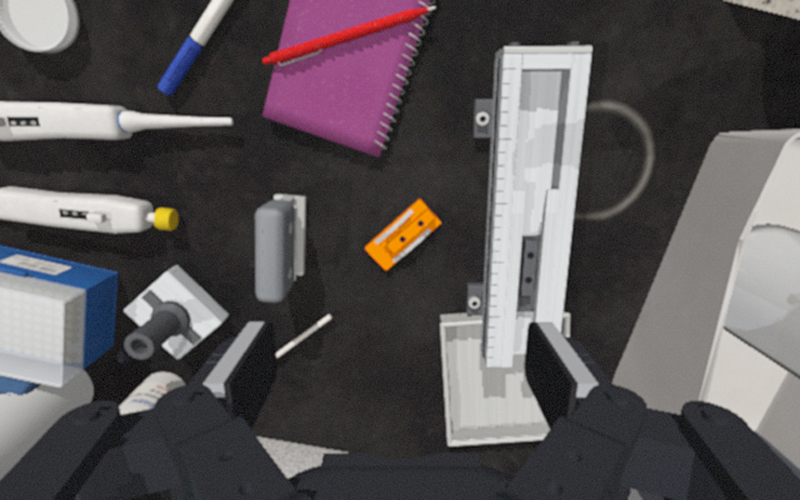

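The wrist view shows the rail at (500–590, 45–365) with the strip dark in the slot at (528,270), and the scraper at (275,250). I'll zoom in for exact corners.

Run:
```python
import cv2
a=cv2.imread('pics/w1.png')
cv2.imwrite('pics/w1r.png',cv2.resize(a[30:180,370:490],None,fx=4,fy=4,interpolation=cv2.INTER_CUBIC))
cv2.imwrite('pics/w1q.png',cv2.resize(a[165:305,345:495],None,fx=4,fy=4,interpolation=cv2.INTER_CUBIC))
cv2.imwrite('pics/w1s.png',cv2.resize(a[140:260,180:270],None,fx=4,fy=4,interpolation=cv2.INTER_CUBIC))
```

```text
(no output)
```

View pics/w1r.png

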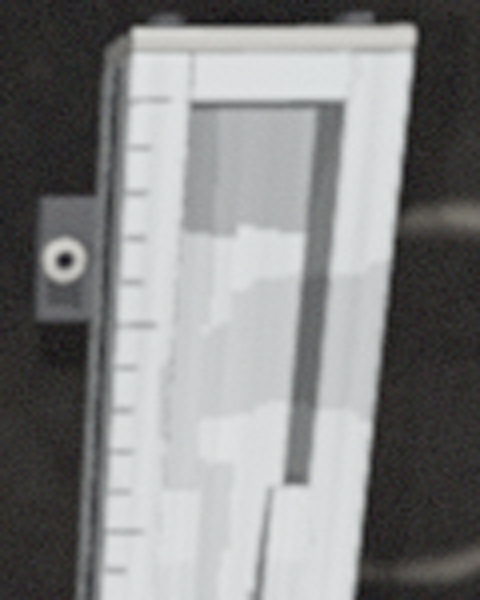

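View pics/w1q.png

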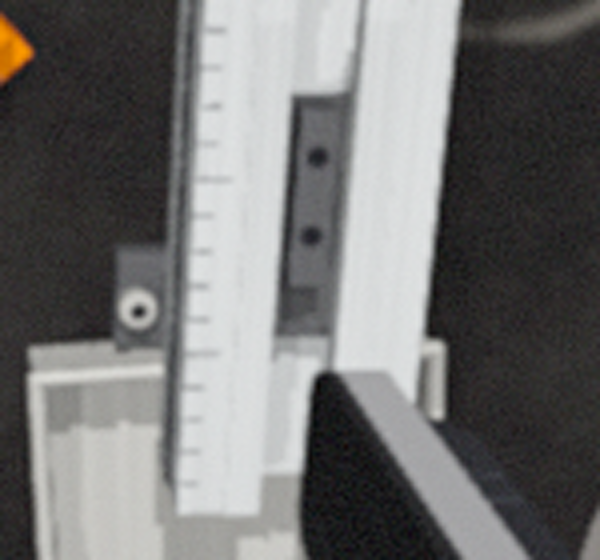

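View pics/w1s.png

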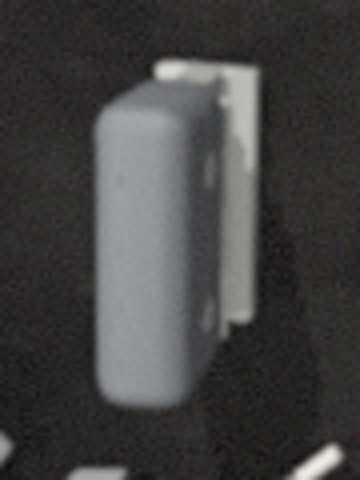

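Run:
```python
from h import *
P=lp('w1');r=lambda x,y:(370+x/4-.375,30+y/4-.375);q=lambda x,y:(345+x/4-.375,165+y/4-.375);s=lambda x,y:(180+x/4-.375,140+y/4-.375)
o=lambda n,c,z:print(n,onz('wrist',*c,z,P).round(1))
o('plate L',r(130,27),55);o('plate R',r(417,27),55)
o('L',r(130,70),55);o('R',r(411,70),55);o('L2',r(103,590),55);o('R2',r(357,590),55)
o('win -120 L',r(189,103),55);o('win -120 R',r(346,101),55);o('win -30 L',r(163,488),55);o('win -30 R',r(308,485),55)
o('open L',q(175,515),55);o('open lipL',q(262,513),55)
o('strip c',q(292,97),52);o('strip cR',q(350,97),52);o('strip o',q(275,333),52);o('strip oR',q(330,335),52)
o('grip TL',s(97,105),74);o('grip TR',s(187,108),74);o('grip BL',s(97,405),74);o('grip BR',s(187,405),74)
o('foot TR',s(260,68),8);o('foot BR',s(253,322),8);o('foot TL',s(157,65),8)
```

```text
plate L [ 360.9 -259.9   55. ]
plate R [ 364.2 -195.3   55. ]
L [ 369.9 -259.8   55. ]
R [ 373.2 -196.    55. ]
L2 [ 491.2 -264.3   55. ]
R2 [ 494.5 -200.    55. ]
win -120 L [ 377.6 -246.2   55. ]
win -120 R [ 379.  -210.3   55. ]
win -30 L [ 465.9 -249.8   55. ]
win -30 R [ 467. -214.   55.]
open L [ 625.6 -270.4   55. ]
open lipL [ 626.2 -245.9   55. ]
strip c [ 505.6 -240.5   52. ]
strip cR [ 506.3 -225.6   52. ]
strip o [ 572.2 -243.    52. ]
strip oR [ 573.6 -228.    52. ]
grip TL [ 466.2 -449.5   74. ]
grip TR [ 468.  -428.4   74. ]
grip BL [ 542.8 -461.1   74. ]
grip BR [ 544.  -438.4   74. ]
foot TR [ 470.3 -425.3    8. ]
foot BR [ 546.6 -436.2    8. ]
foot TL [ 467.9 -454.3    8. ]
```

Run:
```python
from h import *
yaw=-.143;c=[505.8,-444.5]
claw.set_gripper(0.6,100)
env.movep(c+[150],R(yaw)); env.servo_line(c+[33],speed=100)
claw.set_gripper(0,100);env.pause(.2)
s=env.get_state();print(s['width'],s['force'].round(1) if hasattr(s['force'],'round') else s['force'],s['position'])
env.servo_line(c+[130],speed=120)
rail=[422.4,-230.1]
env.movep(rail+[135],R(-.042));env.pause(.2)
s=env.get_state();print(s['width'],s['force'],s['position'],s['time_s'])
wsnap('w2');im=viewer.snapshot('scene');cv2.imwrite('pics/s2.png',im[140:380,190:510,::-1])
a=cv2.imread('pics/s2.png');cv2.imwrite('pics/s2.png',cv2.resize(a,None,fx=2.4,fy=2.4,interpolation=cv2.INTER_CUBIC))
```

```text
0.2732218048999903 [ 0.2 -0.7  5.8] [ 506.35835375 -445.17412068   33.9166864 ]
0.264632612733678 [ 0.2685297  -0.08110075 -3.07544203] [ 423.55095069 -231.47423611  135.01909839] 7.275
```

View pics/w2.png

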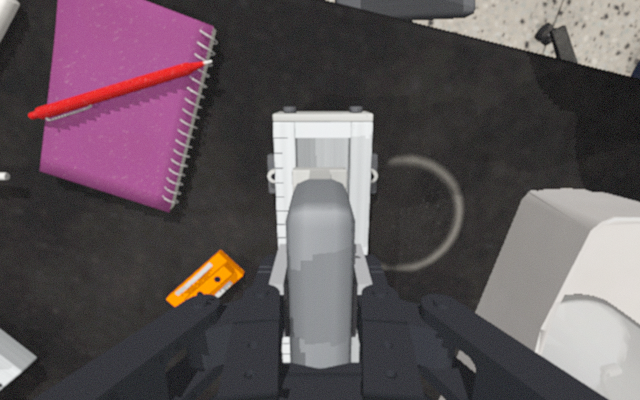

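View pics/s2.png

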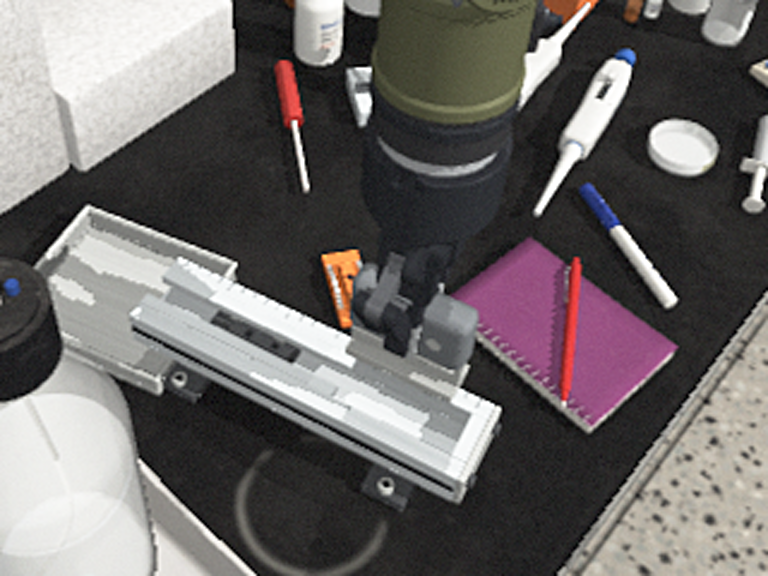

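Run:
```python
import cv2
a=cv2.imread('pics/w2.png')
cv2.imwrite('pics/w2r.png',cv2.resize(a[100:260,255:390],None,fx=4,fy=4,interpolation=cv2.INTER_CUBIC)[:600])
from h import *
s=env.get_state();print(s['position'],s['ee_rot'].round(4))
```

```text
[ 422.98307931 -231.01846828  134.85348605] [[ 2.000e-04  4.300e-02  9.991e-01]
 [-2.000e-04  9.991e-01 -4.300e-02]
 [-1.000e+00 -2.000e-04  2.000e-04]]
```

View pics/w2r.png

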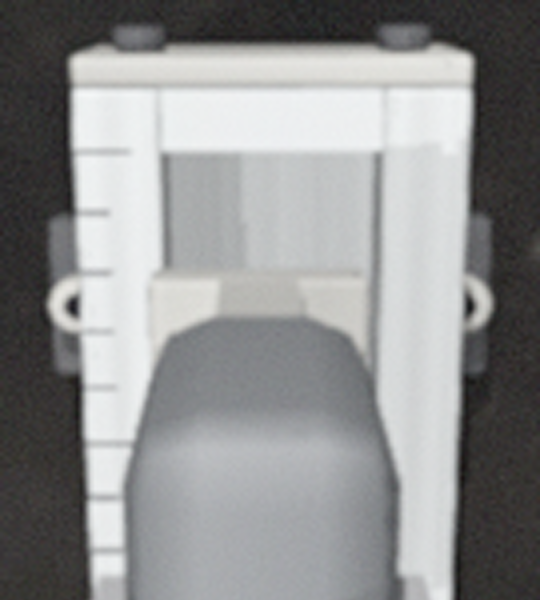

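Run:
```python
from h import *
P=lp('w2');print(P[0]);r=lambda x,y:(255+x/4-.375,100+y/4-.375)
o=lambda n,c,z:print(n,onz('wrist',*c,z,P).round(1))
for z in (101,109):o('foot L',r(151,274),z);o('foot R',r(366,274),z)
o('rail L',r(72,88),55);o('rail R',r(473,88),55);o('rail L',r(92,575),55);o('rail R',r(457,575),55)
o('win L',r(165,153),55);o('win R',r(382,153),55)
o('grip L',r(127,485),174.5-33.5);o('grip R',r(398,485),174.5-33.5)
```

```text
[ 423.55095069 -231.47423611  135.01909839]
foot L [ 387.3 -244.2  101. ]
foot R [ 388.5 -216.1  101. ]
foot L [ 385.6 -243.5  109. ]
foot R [ 386.8 -216.6  109. ]
rail L [ 366.3 -259.    55. ]
rail R [ 369.1 -195.3   55. ]
rail L [ 450.6 -262.5   55. ]
rail R [ 453.4 -198.    55. ]
win L [ 377.2 -244.9   55. ]
win R [ 378.7 -209.9   55. ]
grip L [ 401.6 -244.6  141. ]
grip R [ 402.8 -215.9  141. ]
```

```bash
cat >> h.py <<'E'
YAW=-.04
def rp(x,z,y=0):
    d=x+75; return [422.4+d*np.cos(YAW)-y*np.sin(YAW), -229.8+d*np.sin(YAW)+y*np.cos(YAW), z]
def rel(s):
    d=np.array(s['position'][:2])-[422.4,-229.8];c,n=np.cos(YAW),np.sin(YAW)
    return np.round([-75+c*d[0]+n*d[1],-n*d[0]+c*d[1],s['position'][2]],1)
def st(m=''):
    s=env.get_state();print(m,rel(s),np.round(s['force'],1),np.round(s['wrist_torque'],2),round(s['width'],3),round(s['time_s'],2));return s
E
python3 - <<'E'
from h import *
env.servo_line(rp(-75,120),R(YAW),80);env.pause(.6);st()
env.servo_line(rp(-75,98),speed=60);env.pause(.3);st()
env.servo_line(rp(-75,84),speed=40);env.pause(.3);s=st()
if np.abs(s['force'][:2]).max()<6:
    env.servo_line(rp(-75,70),speed=40);env.pause(.3);st()
wsnap('w3');im=viewer.snapshot('scene');cv2.imwrite('pics/s3.png',cv2.resize(im[140:380,190:510,::-1],None,fx=2.4,fy=2.4,interpolation=cv2.INTER_CUBIC))
E
```

```text
[-75.    0.  120.1] [ 0.6 -0.1 -2.3] [-0.01 -0.01 -0.03] 0.27 8.32
 [-74.7  -0.1  98.3] [-0.1 -0.  -2.2] [-0.05  0.    0.09] 0.268 9.13
 [-74.8  -0.1  84.2] [ 0.1 -0.6 -2.7] [ 0.02 -0.03  0.04] 0.27 9.93
 [-74.8  -0.1  70.2] [ 0.3 -0.4 -3. ] [ 0.02 -0.06  0.01] 0.269 10.73
```

View pics/w3.png

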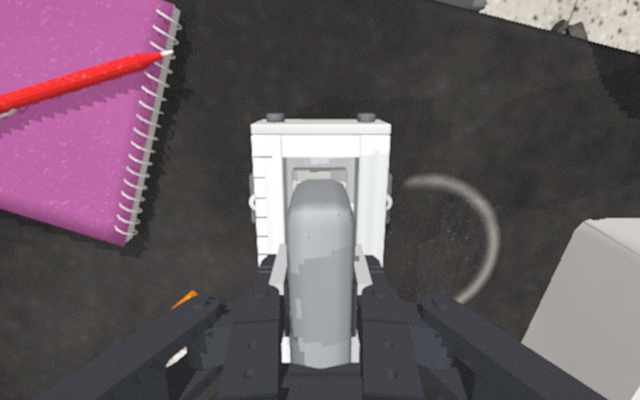

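View pics/s3.png

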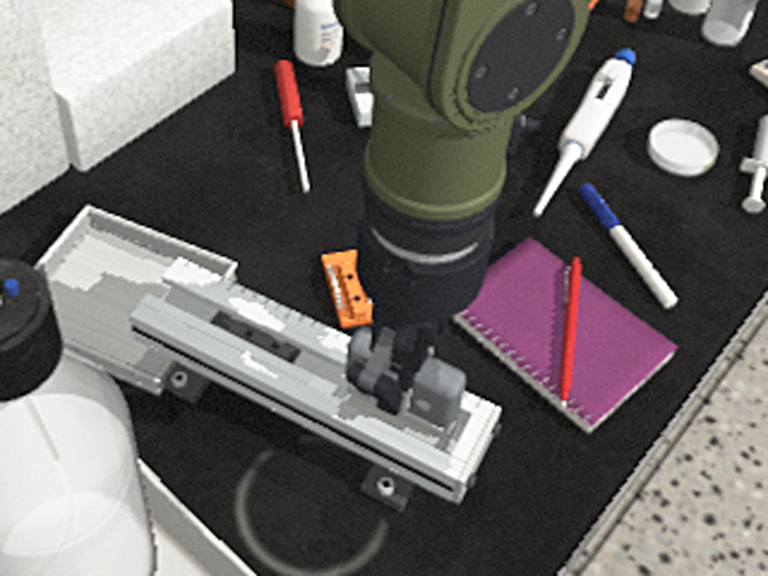

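The foot is in the slot and centred: in the wrist view it spans columns 292–349 between walls at 285 and 355, and side forces are near zero. Now I'll push in steps, watching the force.

Run:
```python
from h import *
for x in (-50,-35,-15,5,25,45):
    env.servo_line(rp(x,69.6),speed=60);s=st(x)
    if np.abs(s['force'][1])>15 or abs(s['force'][0])>30 or abs(s['force'][2])>25: print('STOP');break
env.pause(.3);st('end')
im=viewer.snapshot('scene');cv2.imwrite('pics/s4.png',cv2.resize(im[140:380,190:510,::-1],None,fx=2.4,fy=2.4,interpolation=cv2.INTER_CUBIC))
```

```text
-50 [-49.9   0.2  69.4] [ 0.3  0.2 -3. ] [ 0.02 -0.03  0.01] 0.27 11.4
-35 [-34.5  -0.1  69.6] [-0.3  0.8 -2.8] [0.01 0.02 0.04] 0.267 11.8
-15 [-15.2   0.2  69.1] [-3.4 -0.1 -4.1] [0.01 0.67 0.01] 0.269 12.28
5 [ 5.4  0.  69.6] [-1.7  1.1 -2.6] [0.06 0.54 0.01] 0.27 12.77
25 [25.5 -0.1 69.7] [-1.5  0.2 -2.9] [0.03 0.53 0.02] 0.266 13.25
45 [45.4 -0.  69.7] [-1.7 -0.1 -4.5] [0.03 0.52 0.01] 0.272 13.73
end [45.3 -0.1 69.9] [-2.3  0.5 -3.5] [0.04 0.4  0.04] 0.269 14.03
```

View pics/s4.png

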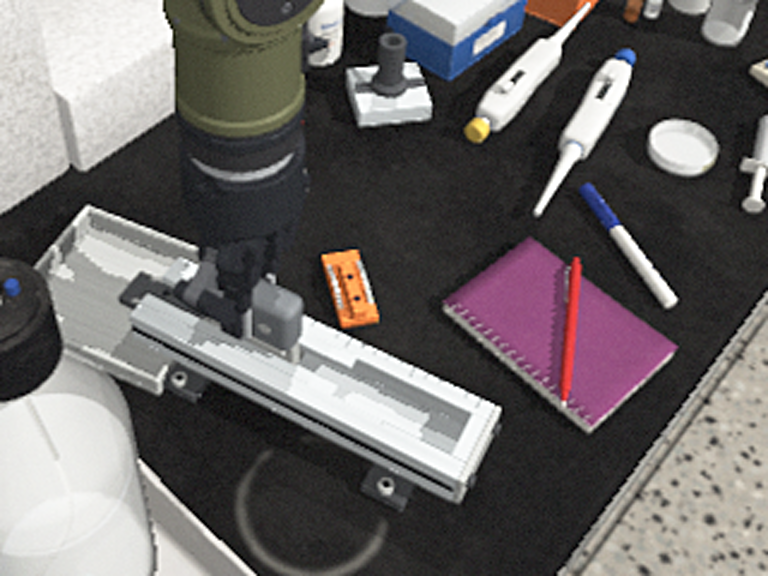

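Run:
```python
from h import *
for x in (60,75,88,97,104):
    env.servo_line(rp(x,69.4),speed=60);s=st(x)
    if np.abs(s['force'][1])>15 or abs(s['force'][0])>30 or abs(s['force'][2])>25: print('STOP');break
env.pause(.4);st('end')
im=viewer.snapshot('scene');cv2.imwrite('pics/s5.png',cv2.resize(im[200:330,180:380,::-1],None,fx=4,fy=4,interpolation=cv2.INTER_CUBIC))
im=viewer.snapshot('top');cv2.imwrite('pics/t5.png',cv2.resize(im[110:260,210:360,::-1],None,fx=4,fy=4,interpolation=cv2.INTER_CUBIC))
```

```text
60 [60.   0.  69.3] [-1.9 -0.1 -2.3] [0.06 0.63 0.  ] 0.262 14.48
75 [76.5 -0.3 70. ] [-0.8 -0.1 -3.1] [-0.    0.01  0.01] 0.271 14.88
88 [88.7 -0.1 69.4] [ 0.1 -0.2 -2.9] [0.01 0.06 0.02] 0.266 15.25
97 [97.5 -0.  69.4] [-0.6  0.2 -2.3] [ 0.01  0.01 -0.04] 0.266 15.55
104 [ 1.044e+02 -1.000e-01  6.940e+01] [-0.  -0.2 -3.1] [0.02 0.03 0.05] 0.27 15.82
end [103.9  -0.   69.4] [ 0.4  0.2 -1.9] [-0.03 -0.05  0.01] 0.266 16.22
```

View pics/s5.png

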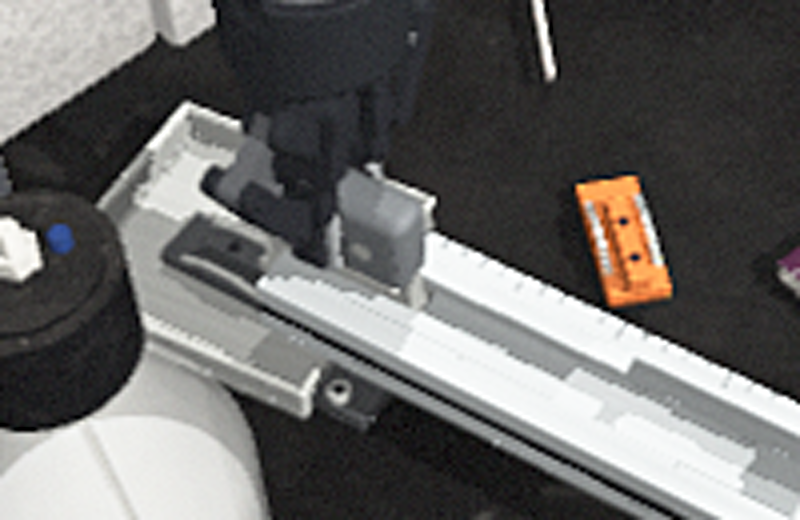

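View pics/t5.png

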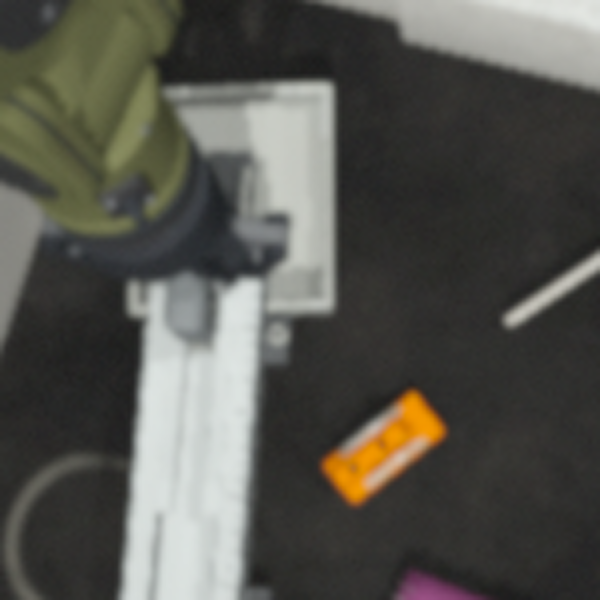

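Run:
```python
from h import *
env.servo_line(rp(55,69.4),speed=100);env.pause(.2);st()
im=viewer.snapshot('scene');cv2.imwrite('pics/s6.png',cv2.resize(im[200:330,180:380,::-1],None,fx=4,fy=4,interpolation=cv2.INTER_CUBIC))
im=viewer.snapshot('top');cv2.imwrite('pics/t6.png',cv2.resize(im[110:260,210:360,::-1],None,fx=4,fy=4,interpolation=cv2.INTER_CUBIC))
```

```text
[55.9 -0.1 69.5] [-1.   0.4 -3.2] [-0.04  0.   -0.03] 0.272 17.16
```

View pics/s6.png

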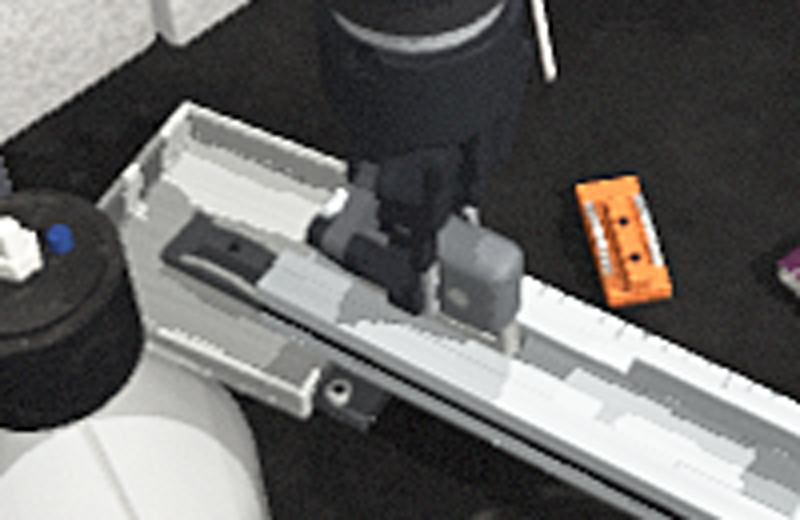

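View pics/t6.png

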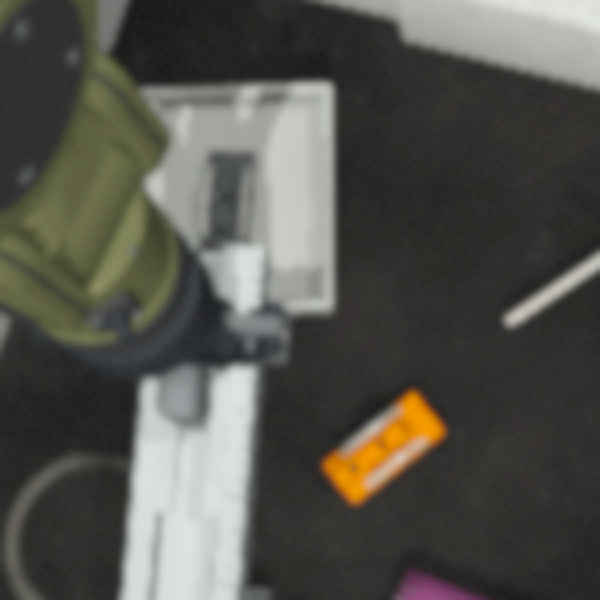

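Run:
```python
from h import *
S=lambda x,y:(180+x/4-.375,200+y/4-.375);T=lambda x,y:(210+x/4-.375,110+y/4-.375)
a=tri(ray('scene',*S(197,213)),ray('top',*T(252,154)));print('front right corner',a[0].round(1),a[1].round(1))
a=tri(ray('scene',*S(165,252)),ray('top',*T(211,154)));print('front left corner',a[0].round(1),a[1].round(1))
print(rp(130,0))
for z in (3,11,21): print(z,onz('top',*T(231,154),z).round(1), onz('top',*T(228,245),z).round(1))
```

```text
front right corner [ 698.  -253.4    9.4] 1.5
front left corner [ 698.1 -227.2    8.9] 1.3
[np.float64(627.2360218655004), np.float64(-237.99781350826), 0]
3 [ 699.5 -239.1    3. ] [ 639.2 -239.5    3. ]
11 [ 696.7 -240.6   11. ] [ 636.9 -241.    11. ]
21 [ 693.1 -242.5   21. ] [ 634.1 -242.9   21. ]
```

The strip's front plate corners triangulate to z ≈ 9–11 mm and x ≈ 698, consistent with it lying on the tray floor. Next I'll slide the scraper back, lift it out through the window and put it back where it stood.

Run:
```python
from h import *
for x in (0,-40,-75):
    env.servo_line(rp(x,69.6),speed=110);s=st(x)
    if np.abs(s['force']).max()>20: print('STOP');raise SystemExit
env.pause(.2)
env.servo_line(rp(-75,88),speed=50);s=st('up')
env.servo_line(rp(-75,140),speed=100);st('up')
c=[505.8,-444.5];yaw=-.143
env.movep(c+[130],R(yaw));env.pause(.3);st()
env.servo_line(c+[45],speed=80);env.pause(.4);st();print(env.get_state()['position'])
for z in (40,37,35.5,34.5,33.5,32.5):
    env.servo_line(c+[z],speed=15);env.pause(.1);s=st(z)
    if s['force'][2]>4:break
print(s['position'])
wsnap('w7')
```

```text
0 [ 1.  -0.3 70. ] [ 0.7 -0.4 -2.6] [-0.07  0.01  0.06] 0.265 17.91
-40 [-38.9  -0.3  69.9] [ 0.2 -1.3 -1.9] [ 0.   -0.07 -0.03] 0.272 18.43
-75 [-74.   -0.3  69.9] [ 1.1 -0.1 -2.5] [-0.02 -0.07 -0.02] 0.269 18.89
up [-74.7  -0.2  88.4] [-0.4  0.3 -3.2] [ 0.03 -0.03  0.04] 0.264 19.61
up [-75.4   0.2 139.6] [ 0.2 -0.2 -3.4] [0.04 0.01 0.02] 0.265 20.27
 [  17.  -210.2  130.6] [-0.4  0.3 -2.5] [ 0.01  0.06 -0.01] 0.268 21.49
 [  17.  -211.2   45.2] [ 0.5 -0.2 -2.9] [ 0.01  0.03 -0.02] 0.271 23.1
[ 505.87210808 -444.5549868    45.21283565]
40 [  17.  -211.2   40. ] [-0.3  0.1 -3.1] [-0.   -0.03  0.01] 0.272 23.68
37 [  16.9 -211.2   37. ] [ 0.6  0.9 -2.8] [ 0.01 -0.01 -0.01] 0.272 24.13
35.5 [  16.9 -211.2   35.5] [-1.  -0.2 -2.6] [0.01 0.02 0.01] 0.268 24.48
34.5 [  16.9 -211.2   34.5] [-0.9 -0.4 -2.5] [-0.03 -0.01  0.  ] 0.27 24.83
33.5 [  17.1 -211.4   33.9] [-0.7 -0.2  0.7] [0.05 0.05 0.02] 0.265 25.18
32.5 [  17.1 -211.4   33.9] [-1.9  1.4  5.7] [ 0.37  0.35 -0.03] 0.271 25.53
[ 506.0149381  -444.73211562   33.86515518]
```

View pics/w7.png

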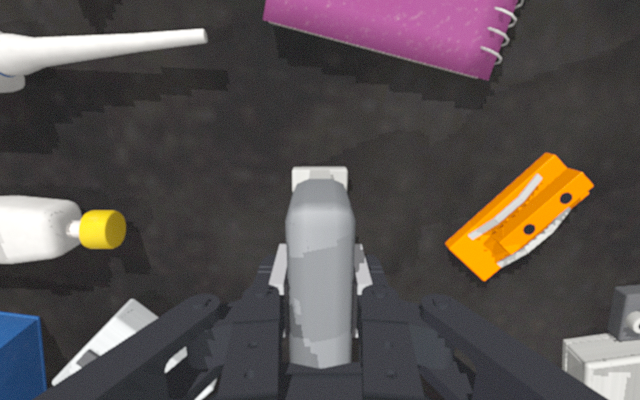

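Run:
```python
from h import *
env.servo_line([505.9,-444.7,33.9],speed=10)
claw.set_gripper(0.6);env.pause(.3);st()
env.servo_line([505.8,-444.6,160],speed=100);
env.movep([560,-300,250],R(-.04));env.pause(.3);st()
wsnap('w8')
im=viewer.snapshot('scene');cv2.imwrite('pics/s8.png',cv2.resize(im[140:380,190:510,::-1],None,fx=2.4,fy=2.4,interpolation=cv2.INTER_CUBIC))
```

```text
[  17.  -211.4   33.9] [-0.5  1.2 -0.2] [-0.05  0.02 -0.06] 0.601 26.56
 [ 64.5 -65.7 248.9] [ 0.3 -0.8 -0.5] [-0.02  0.    0.01] 0.599 29.01
```

View pics/w8.png

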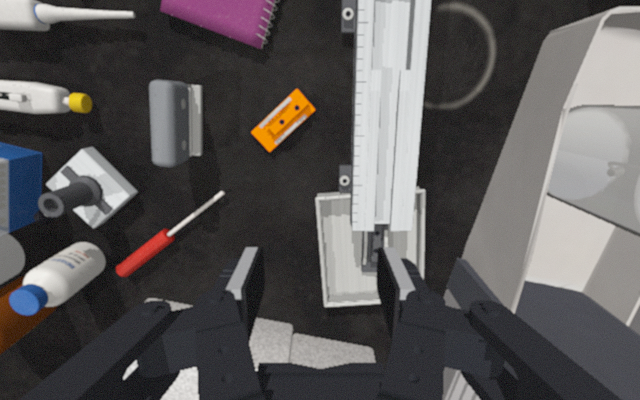

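View pics/s8.png

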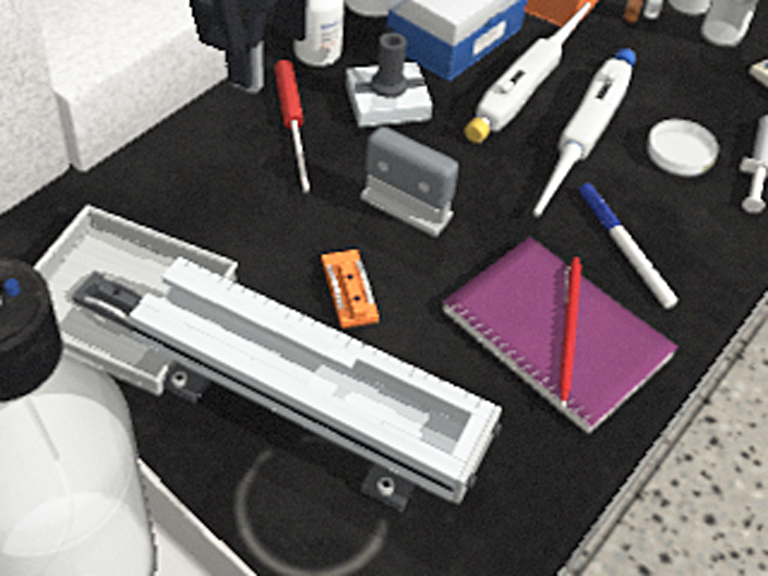

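Run:
```python
from h import *
env.movep([560,-400,260],R(-.04));env.pause(.3);st();wsnap('w9')
im=viewer.snapshot('top');cv2.imwrite('pics/t9.png',cv2.resize(im[110:210,220:320,::-1],None,fx=5,fy=5,interpolation=cv2.INTER_CUBIC))
a=cv2.imread('pics/w9.png');cv2.imwrite('pics/w9c.png',cv2.resize(a[170:320,370:570],None,fx=4,fy=4,interpolation=cv2.INTER_CUBIC))
im=viewer.snapshot('scene');cv2.imwrite('pics/s9.png',cv2.resize(im[215:315,190:320,::-1],None,fx=6,fy=6,interpolation=cv2.INTER_CUBIC))
```

```text
[  69.4 -163.5  260.3] [ 0.   0.1 -0. ] [0.06 0.   0.01] 0.599 29.89
```

View pics/t9.png

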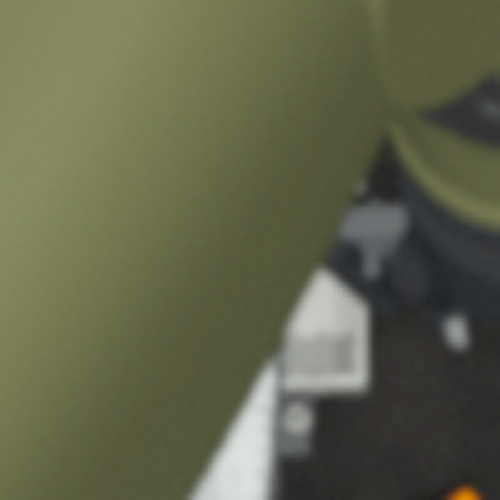

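View pics/w9c.png

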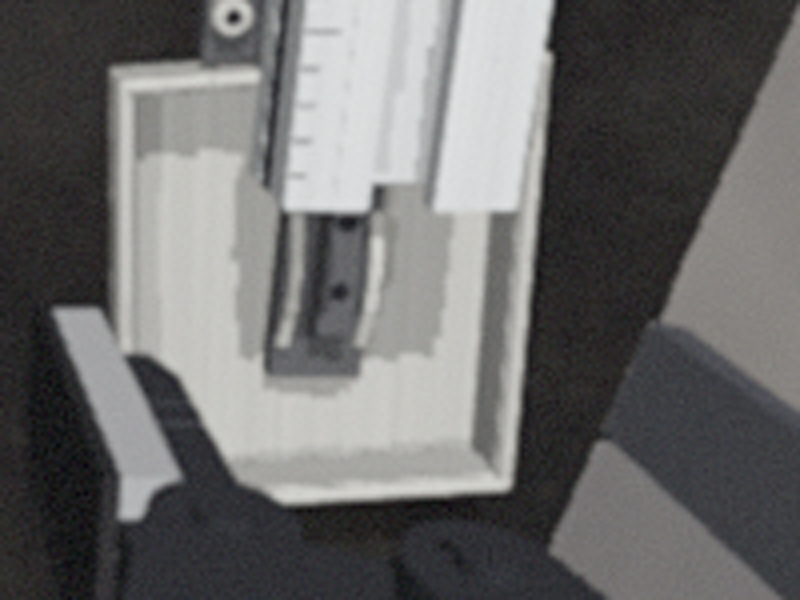

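View pics/s9.png

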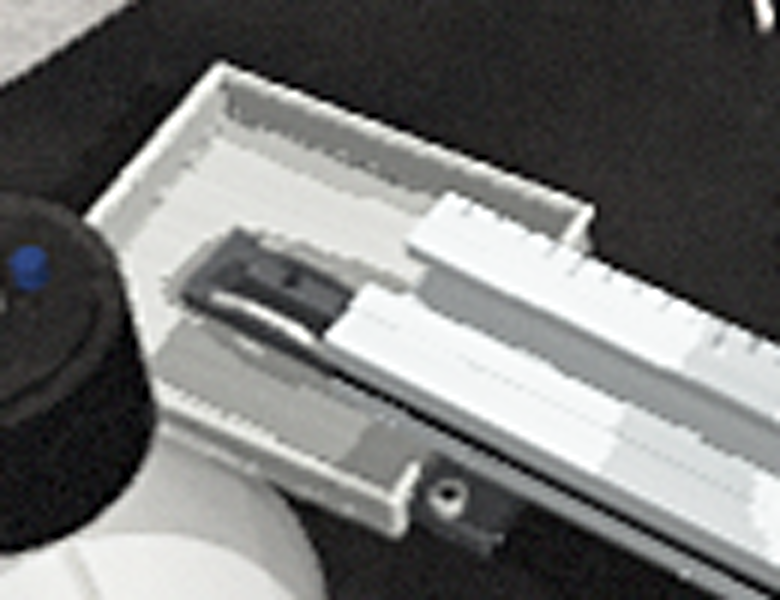

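The strip lies in the tray, its front end at about (315,370) in the wrist crop, with the rail mouth covering its rear end. The scraper stands where it started and the bystanders haven't moved, so I'm handing in.

Run:
```python
from h import *
print(ticket.job_done())
```

```text
the job is handed in; nothing more can be done
None
```

I handed the job in at about 30 s of robot time, and the report gave no verdict. I lowered the scraper through the window and pushed it to about x = +104 mm in the rail. The strip dropped into the tray, and I then slid the scraper back, lifted it out and stood it where it came from.

**Strip:** it lies in the tray. Its front corners came out at x ≈ 698 mm and z ≈ 9 mm, which puts its centre near the middle of the tray. The rail mouth hid its rear end, so I inferred that it lies flat.

**Scraper:** it touched the bench at TCP height 33.9 mm, the same as when I gripped it. It looks upright in the scene and wrist pictures; I did not measure its tilt.

**Forces and contact:** the highest force I read was about 6 N. The gripper stayed on the scraper's grip, and it was open and clear of everything at hand-in.

**Bystanders:** the carriage, screwdriver and orange look-alike look unmoved in the pictures; I compared them by eye only.

**Disagreements:** rail measurements from different views differed by 1 to 2 mm, which was within the slot's play. In my last check the arm blocked the top camera's view of the strip, so I relied on the wrist and scene pictures.

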